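Re-zero the dosing pump and set its portion by clicks

ROBOT

A 6-joint arm with a two-finger parallel gripper is mounted at the origin on a cart in front of the work surface, level with it; the furniture and walls round the work are solid. World frame = base frame: x ahead of the robot, y to its left, z up, the work surface at z = 0. Lengths are in m, angles in rad, forces in N, time in s.
With the tool pointing down it reaches from about 0.35 to 0.975 m from the base axis. Payload 7.1 kg.
Tool frame: the origin (TCP) lies midway between the tips of the shut fingers; the grasp point (between the pads) lies 19 mm behind it; z points along the fingers, x is the direction in which the jaws open and shut, and the axes are right-handed (so a half turn about z gives the same grasp; the last joint's range is limited). The gripper opens to 88 mm and grips with 3 to 60 N. Pads are 20 mm wide; open, the fingers measure 115 mm over their backs; the gripper's body (75 mm by 178 mm) begins 61 mm behind the grasp point.
Start: joints at [-1.306, 0.423, 1.63, -0, 1.089, -0.019], TCP at [0.175, -0.6, 0.223] pointing down, gripper open.
Joint ranges: [-3, 3], [-0.9, 2.11], [0.09, 2.58], [-1.31, 4.45], [0.11, 2.69], [-2.54, 2.54]. Speed limits (rad/s): [2.39, 2.39, 3.01, 3.14, 3.14, 3.14].

INTERFACE

Orientations are given as a unit quaternion [w, x, y, z].
In Python, from station import move_pose, movel, movej, command_gripper, wait, inverse_kinematics, read_camera, camera_info, MotionError, job_done, get_time, get_joint_pos, get_qvel, get_effort, get_tcp_pos, get_ee_rot, get_ft_force, get_ft_torque, get_grip_width gives the robot as it stands. Calls block until the motion is done:
- move_pose(position, orientation): joint-space move of the TCP to a pose.
- movel(position, frame=None, v=0.15, until_force=None): straight line of the TCP; frame=None keeps the orientation; v is the mean speed in m/s. With until_force (N) it stops when the force on the tool has changed by that much, and returns True; else False.
- movej(angles): joint-space move.
- command_gripper(opening): opening from 0.0 (shut) to 1.0 (fully open); the grip force is fixed at half the most; returns when the fingers have stopped.
- wait(seconds).
- inverse_kinematics(position, orientation): joint angles nearest the present ones, or None.
- read_camera(name): name is "side" or "top"; returns the picture (400x640x3 uint8, red, green, blue); there is no depth.
- camera_info(name): a dict with "intrinsics" (3x3 intrinsics, pixels), "dist" ([k1, k2, p1, p2, k3] as OpenCV has them; the pictures are not rectified), "T" (4x4, takes a point from camera to world coordinates). Camera axes: x right, y up, looking along -z (the intrinsics and any distortion apply to the point x, -y, -z); pixel columns grow to the right and rows downward; lengths in m; the calibration is good to about 2 mm. A picture is of the moment at which its call begins. camera_info takes no time and is no camera call.
A pose or a line that the arm cannot do raises MotionError and nothing moves.
- job_done(): hands the job in, once; it reports no verdict.
Readings, each from a call of its own:
- get_time(): time.
- get_joint_pos(): joint angles.
- get_qvel(): joint speeds.
- get_effort(): joint torques, N m.
- get_tcp_pos(): TCP position.
- get_ee_rot(): TCP orientation.
- get_ft_force(): force on the tool from outside, world axes, zero at the start.
- get_ft_torque(): the same for the moment, N m.
- get_grip_width(): opening from 0.0 (shut) to 1.0 (fully open).
Only numpy, scipy, OpenCV 4.12 (cv2) and the standard library are available. Lean on these libraries where they do the work, as an engineer would, in place of code of your own. Each camera call takes 0.05 s, during which the arm holds its last target.

TASK

The tubs are coming out wrongly filled, so reset the portion on the dosing pump: pull its hinged splash cover up and over until it rests on its stop, wind the three-armed handwheel anticlockwise (seen from above) until you feel the end stop, then turn it clockwise by exactly four clicks, counting them by feel. Do not force the handwheel against its stop, leave the cover standing open for the test pour, and leave the tub under the spout and the steel cup standing where they are.

Things in the scene. Friction and masses are not known exactly. Their poses are not given: they have to be found in the camera images.
- cover (a joint): Hinge of the splash cover: 0 closed, grows as the cover is lifted up and back; 2.15 rad (123 degrees) is its stop, where it leans back by its own weight. Past 1.65 rad it falls onto the stop by itself, below 1.5 it falls shut. Cover 0.35 kg, nearly frictionless hinge.
- cover_bar (a point): Middle of the cover's pull bar: a round steel bar 10 mm thick, 84 mm long, lying along the cover's y axis, held by two prongs in front of the cover's front edge, 79 mm above the table when closed. Clear gap of 27 mm between bar and housing; nothing below it for 70 mm. It turns with the cover, at a radius of 188 mm about the hinge.
- cover_hinge (a point): Point on the cover's hinge line, straight behind the handwheel's axis, 79 mm above the table; fixed to the pump, its y axis is the hinge line, x points to the pump's rear (away from the bar), z up. The closed bar lies 188 mm from it along -x.
- pump: The grey bench dosing pump, fixed; origin on the handwheel's axis, 3 mm above the table (on a mat); x to its rear, z up. The handwheel sits in an open well: from its axis 58 mm to the front wall, 63 mm to each side wall, 78 mm to the rear wall; wall tops 75 mm above the table. Right of it (-y) the steel barrel, with a spout 131 mm high at 145 mm from the axis.
- wheel_axis (a point): Point on the handwheel's vertical axis, mid-height of its arms, 57 mm above the table; fixed to the pump, does not turn. Black wheel: hub 23 mm wide (top at 67 mm) and 3 round straight arms 120 degrees apart, 11 mm thick, reaching 50 mm out, ball ends 15 mm. How the arms point is not told: see or feel it. A finger put down between two arms can push one round at 36 mm from the axis.
- click_ring (a point): Point on the axis at the top of the steel click ring (radius 36 mm) under the wheel, 43 mm above the table; behind it a brass plunger block, top 47 mm, front right a stop pin, 49 mm: keep above. 12 clicks a turn, 30 degrees each. Leaving a click takes about 0.2 N m (6 N at 36 mm); the push then fades and past half-way the wheel snaps into the next click. Rigid end-stop pin anticlockwise at click 0 (over 70 N on it is forcing it). Starts in click 2 to 5.
- stop_rod (a joint): Steel stop rod that the handwheel screws out of the left side of the pump: 0 with the wheel at its anticlockwise end stop, +1 mm (0.001) for each click clockwise. It cannot be pushed by hand.
- tub_spout_mid (a point): Open pink tub of gel under the pump's spout, 96 mm wide, 55 mm high, loose: a bystander; point half-way up its axis.
- cup_mid (a point): Steel measuring cup, 72 mm wide, 82 mm high, loose, at the right: a bystander; point half-way up its axis.

How it is judged:
By the outcome, as a careful person would: the job done as asked, in the order asked, and still so for the second after the job is handed in, with the robot touching nothing.
It also fails if it takes over 72 s, if anything falls off the work surface, if the arm or the gripper's body presses on something with over 40 N, if the wrist force passes 120 N, or if a joint passes its speed limit or range.

## Working session

There is one attempt and no reset: what is moved stays moved. The work goes in short steps, each a Python script; the robot and the scene stay as the last script left them, time stands still between calls to the robot, and variables do not carry over. Pictures are saved under pics/ and viewed, and the job is handed in when it is done.

```bash
ls; mkdir -p pics
python3 - <<'E'
from station import *
import cv2
for n in("side","top"):
    im=read_camera(n); cv2.imwrite(f"pics/{n}0.png",im[:,:,::-1])
    i=camera_info(n); print(n,i["intrinsics"],i["dist"],i["T"])
print(get_time(),get_tcp_pos(),get_ee_rot(),get_grip_width(),get_ft_force())
E
```

```text
pics
side [[499.00040557   0.         316.67766866]
 [  0.         499.00040557 205.38026193]
 [  0.           0.           1.        ]] [-0.08192433  0.          0.          0.          0.        ] [[-0.99043734  0.06902426 -0.11945513  0.38821073]
 [-0.13751653 -0.42429399  0.89502169  0.94682783]
 [ 0.01109411  0.90288995  0.42972858  0.5286898 ]
 [ 0.          0.          0.          1.        ]]
top [[383.67703844   0.         321.12217832]
 [  0.         383.67703844 201.47765088]
 [  0.           0.           1.        ]] [-0.08998696  0.          0.          0.          0.        ] [[-0.00727078  0.996559   -0.08256691  0.41799439]
 [-0.99993515 -0.00652194  0.00933554  0.00849387]
 [ 0.00876492  0.08262944  0.9965418   1.07323806]
 [ 0.          0.          0.          1.        ]]
0.1 [ 0.17490444 -0.5994799   0.22197135] [-4.46402775e-04  7.99981936e-01 -6.00023664e-01 -5.52444631e-04] 1.0015774130933974 [ 0.17066766  0.61388286 -0.20884293]
```

View pics/side0.png

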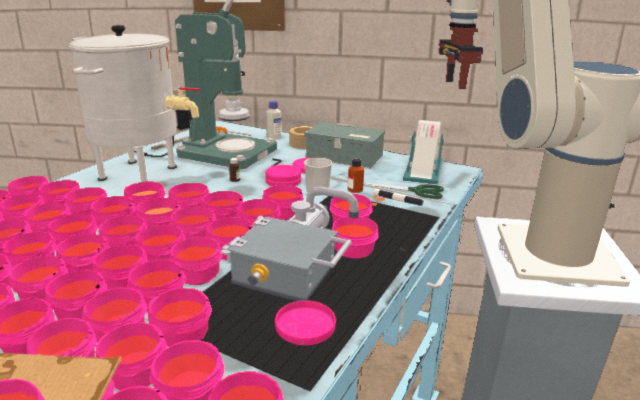

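View pics/top0.png

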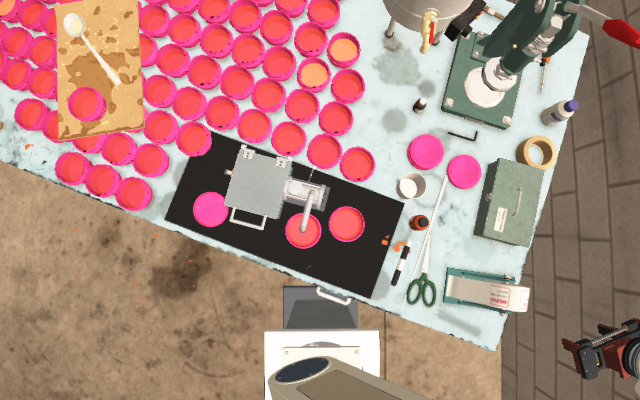

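The side view shows the grey pump around (285,255) with its bar on the robot side, around (335,250). In the top view the pump is at (258,185) and the bar around (248,218). I'll enlarge both.

Run:
```python
import cv2
a=cv2.imread("pics/top0.png")[135:255,180:340]; cv2.imwrite("pics/topc.png",cv2.resize(a,None,fx=5,fy=5,interpolation=2))
a=cv2.imread("pics/side0.png")[175:305,215:395]; cv2.imwrite("pics/sidec.png",cv2.resize(a,None,fx=4.4,fy=4.4,interpolation=2))
```

```text
(no output)
```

View pics/topc.png

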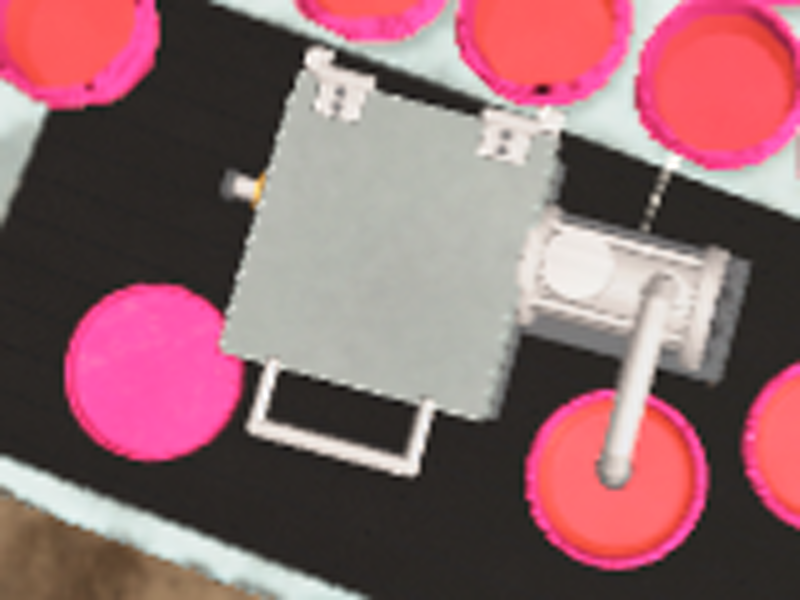

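View pics/sidec.png

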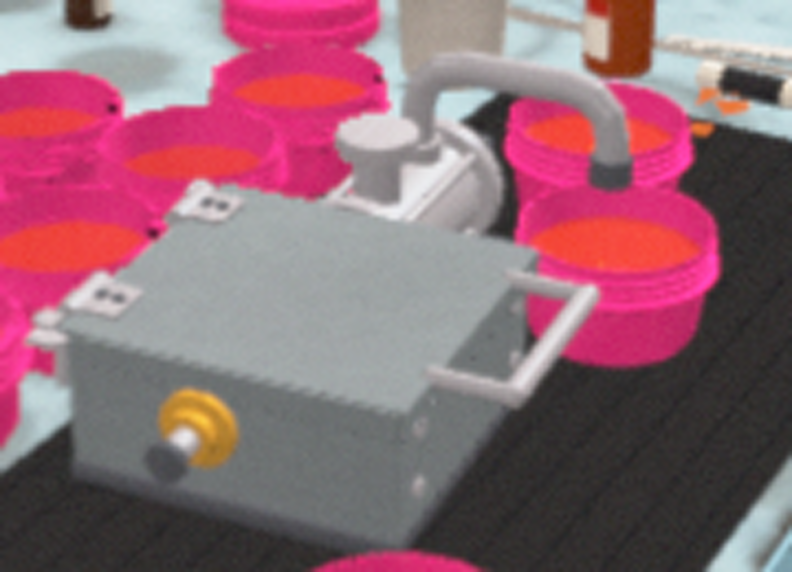

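```bash
cat > h.py <<'E'
import numpy as np, cv2
from station import *
def ray(n,px):
    i=camera_info(n); u=cv2.undistortPoints(np.array([[px]],float),np.array(i["intrinsics"]),np.array(i["dist"]))[0,0]
    T=np.array(i["T"]); d=T[:3,:3]@np.array([u[0],-u[1],-1]); return T[:3,3],d/np.linalg.norm(d)
def tri(a,b):
    (o1,d1),(o2,d2)=ray("top",a),ray("side",b)
    s=np.linalg.lstsq(np.c_[d1,-d2],o2-o1,rcond=None)[0]
    p,q=o1+s[0]*d1,o2+s[1]*d2; return (p+q)/2,np.linalg.norm(p-q)
def atz(n,px,z):
    o,d=ray(n,px); return o+d*(z-o[2])/d[2]
def proj(n,p):
    i=camera_info(n); T=np.array(i["T"]); c=np.linalg.inv(T)@np.r_[p,1]
    return cv2.projectPoints(np.array([[c[0],-c[1],-c[2]]]),np.zeros(3),np.zeros(3),np.array(i["intrinsics"]),np.array(i["dist"]))[0].ravel()
def snap(name,tag,box=None,f=4):
    a=read_camera(name)[:,:,::-1].copy()
    if box: a=cv2.resize(a[box[1]:box[3],box[0]:box[2]],None,fx=f,fy=f,interpolation=2)
    cv2.imwrite(f"pics/{tag}.png",a)
E
python3 - <<'E'
from h import *
np.set_printoptions(precision=4,suppress=True)
T=lambda x,y:(180+x/5,135+y/5); S=lambda x,y:(215+x/4.4,175+y/4.4)
L,e=tri(T(254,430),S(522,393)); R,e2=tri(T(415,468),S(590,293))
print(L,e,R,e2,np.linalg.norm(L-R))
hl=atz("top",T(318,60),.079); hr=atz("top",T(550,120),.079); print("hinge",hl,hr)
print("hinge L tri",tri(T(318,60),S(48,330)))
print("rod tip",tri(T(232,186),S(170,458)))
print("spout tip",tri(T(613,470),S(612,165)), "tub", atz("top",T(617,480),.055))
m=(L+R)/2; y=(L-R)/np.linalg.norm(L-R); y[2]=0; y/=np.linalg.norm(y); x=np.array([y[1],-y[0],0])
y2=(hl-hr)/np.linalg.norm(hl-hr);print(y,y2)
print("x",x,"mid",m,"hinge dist",(hl-m)@x,(hr-m)@x, "y offs",(hl-m)@y,(hr-m)@y)
print("lidcorner fl",tri(T(222,352),S(402,412)), "fr",tri(T(492,420),S(537,252)))
E
```

```text
[0.4522 0.2343 0.079 ] 0.0022697985913785 [0.4324 0.1504 0.0776] 0.0029339336549038496 0.08617024320862042
hinge [0.6461 0.2029 0.079 ] [0.6129 0.0801 0.079 ]
hinge L tri (array([0.6492, 0.2047, 0.0711]), np.float64(0.0025717018512781886))
rod tip (array([0.5858, 0.2551, 0.0489]), np.float64(0.003440262559843341))
spout tip (array([0.4308, 0.0474, 0.0868]), np.float64(0.0032038329428550442)) tub [0.4243 0.0464 0.055 ]
[0.2293 0.9734 0.    ] [0.2612 0.9653 0.    ]
x [ 0.9734 -0.2293  0.    ] mid [0.4423 0.1923 0.0783] hinge dist 0.19596936072901006 0.19178089177258492 y offs 0.05701255575805461 -0.07010754750107372
lidcorner fl (array([0.4944, 0.2522, 0.0773]), np.float64(0.005032732245631117)) fr (array([0.4578, 0.1109, 0.0735]), np.float64(0.004168848291077813))
```

```bash
cat >> h.py <<'E'
from scipy.spatial.transform import Rotation as Rn
YAW=np.deg2rad(-14.4-0.0) # pump x in world
PX=np.array([np.cos(YAW),np.sin(YAW),0]); PY=np.array([-PX[1],PX[0],0]); PZ=np.array([0,0,1.])
BAR=np.array([.4423,.1923,.0785]); HINGE=BAR+.188*PX; HINGE[2]=.079
def quat(p,s=1):   # pitch p below horizontal, toward +PX
    z=np.cos(p)*PX-np.sin(p)*PZ; y=s*PY; x=np.cross(y,z)
    q=Rn.from_matrix(np.c_[x,y,z]).as_quat(); return [q[3],q[0],q[1],q[2]]
def tcpof(th,p,t=.011,off=0):
    z=np.cos(p)*PX-np.sin(p)*PZ
    return HINGE-.188*np.cos(th)*PX+.188*np.sin(th)*PZ+(t-off)*z
E
python3 - <<'E'
from h import *
np.set_printoptions(precision=3,suppress=True)
print(HINGE)
for s in(1,-1):
  for p0 in (40,50,60):
    for off in(.09,0): print(s,p0,off,inverse_kinematics(tcpof(0,np.deg2rad(p0),off=off),quat(np.deg2rad(p0),s)))
  for th in (30,60,90,110,123):
    print(s,th,inverse_kinematics(tcpof(np.deg2rad(th),np.deg2rad(90)),quat(np.deg2rad(90),s)))
E
```

```text
[0.624 0.146 0.079]
1 40 0.09 None
1 40 0 [ 0.81   0.646  2.35   4.321  0.809 -0.176]
1 50 0.09 None
1 50 0 None
1 60 0.09 [ 0.724  0.247  2.29  -1.006  0.512 -1.292]
1 60 0 None
1 30 [ 0.356  0.331  1.944 -0.     0.866 -2.535]
1 60 None
1 90 None
1 110 None
1 123 None
-1 40 0.09 None
-1 40 0 None
-1 50 0.09 None
-1 50 0 None
-1 60 0.09 [ 0.724  0.247  2.29  -1.006  0.512  1.85 ]
-1 60 0 None
-1 30 [ 0.356  0.331  1.944 -0.     0.866  0.607]
-1 60 [ 0.285  0.318  1.769 -0.     1.054  0.537]
-1 90 [ 0.21   0.413  1.563 -0.     1.165  0.462]
-1 110 [ 0.169  0.511  1.433 -0.     1.197  0.421]
-1 123 [ 0.148  0.582  1.359 -0.     1.201  0.4  ]
```

Run:
```python
from h import *
np.set_printoptions(precision=3,suppress=True)
q=quat(np.pi/2,-1)
command_gripper(0.26)
move_pose(BAR+[0,0,.15],q)
print(get_time(),get_tcp_pos(),get_grip_width(),get_joint_pos())
movel(BAR+[0,0,.045],v=.15)
print(get_time(),get_tcp_pos())
snap("top","t1",(180,135,340,255),5);snap("side","s1",(215,135,395,305),4.4)
```

```text
4.125 [0.443 0.192 0.229] 0.258044044904916 [ 0.384  0.205  1.932 -0.     1.004  0.637]
4.975 [0.443 0.192 0.124]
```

View pics/t1.png

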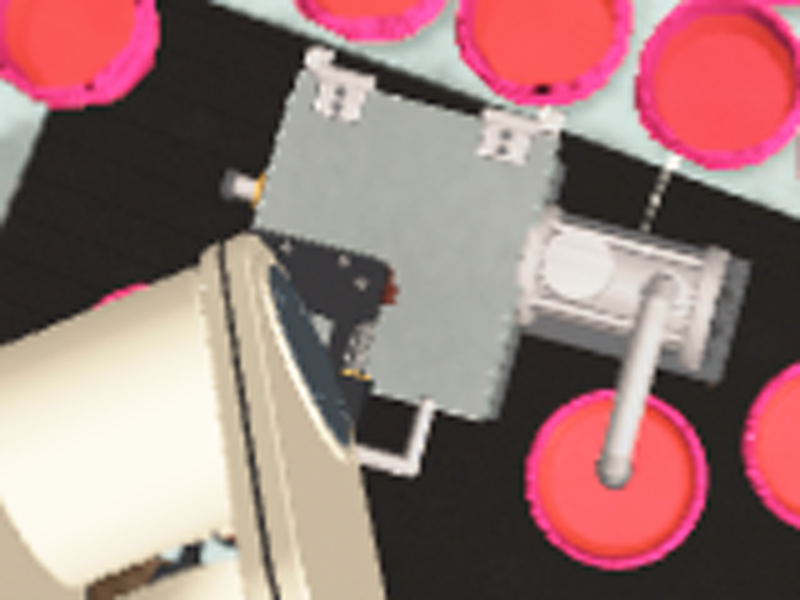

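View pics/s1.png

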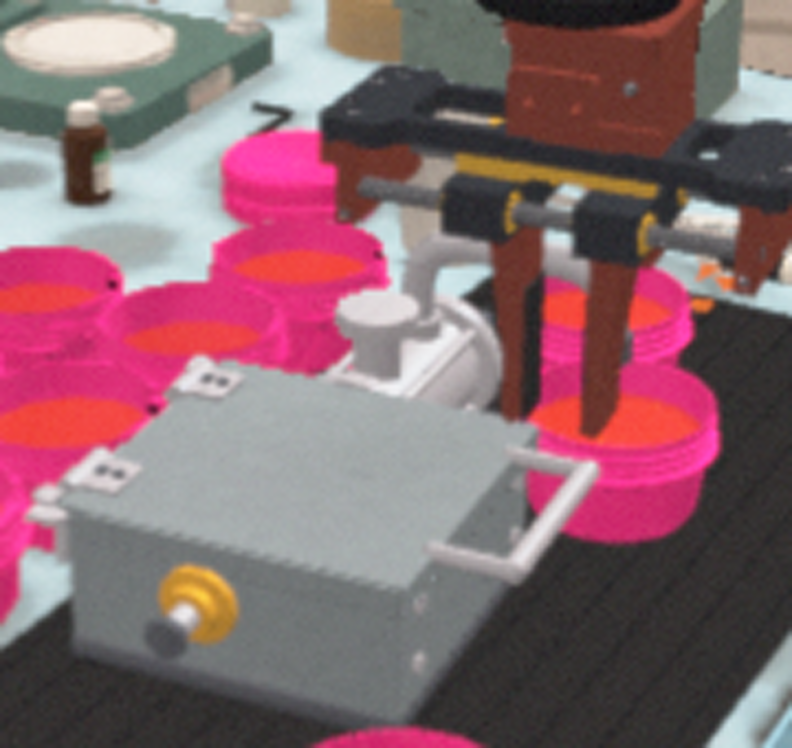

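Run:
```python
from h import *
t=np.array(get_tcp_pos())
for p in (t,t+.012*PX,t-.012*PX,BAR,BAR+.042*PY,BAR-.042*PY): 
    a=proj("side",p); print((a-[215,135])*4.4, (proj("top",p)-[180,135])*5)
```

```text
[562.60242838 415.31076306] [316.65232159 442.70197506]
[533.71863389 409.54141358] [322.8194059  419.19459229]
[591.75036772 421.13039459] [310.48691858 466.24349674]
[560.64559832 516.67668571] [334.20844204 446.43905673]
[523.7449293  568.45157052] [256.54571931 426.70075604]
[594.69696186 468.85478817] [412.27509274 466.21188223]
```

The fingers straddle the bar: the tips sit at side-crop (513,418) and (597,435), and the predicted midpoint matches. I'll go down and grip.

Run:
```python
from h import *
np.set_printoptions(precision=3,suppress=True)
f0=np.array(get_ft_force())
hit=movel(BAR+[0,0,-.014],v=.08,until_force=8)
print(hit,get_time(),get_tcp_pos(),get_ft_force()-f0)
if not hit:
    command_gripper(0.0)
    print(get_grip_width()*88,get_ft_force()-f0,get_ft_torque(),get_time())
```

```text
False 5.9583 [0.443 0.192 0.065] [0.9   0.138 1.14 ]
8.908086991536754 [ 5.127 -3.972 -1.061] [-0.72  -0.85  -0.114] 6.3333
```

Run:
```python
from h import *
np.set_printoptions(precision=3,suppress=True)
t0=np.array(get_tcp_pos()); 
for th in (4,10,16,22,28,34,40):
    a=np.deg2rad(th); 
    hit=movel(t0+.188*((1-np.cos(a))*PX+np.sin(a)*PZ),v=.1,until_force=20)
    print(th,hit,get_time(),get_ft_force(),get_grip_width()*88,get_tcp_pos())
    if hit: break
snap("side","s2",(215,75,395,305),3)
```

```text
4 False 6.625 [-0.184  0.274 -1.893] 8.502879713913286 [0.444 0.192 0.079]
10 False 6.975 [ 0.593 -1.379 -2.008] 9.126474797077316 [0.447 0.191 0.098]
16 False 7.325 [-1.117 -2.049 -3.453] 9.207364786339532 [0.451 0.19  0.117]
22 False 7.675 [-2.407 -2.351 -1.605] 9.211531475258038 [0.457 0.189 0.135]
28 False 8.025 [-4.741 -2.821 -0.304] 9.03928374081352 [0.464 0.187 0.153]
34 False 8.375 [-7.957 -2.092  3.226] 9.18695086340171 [0.474 0.184 0.17 ]
40 False 8.725 [-11.337  -0.901   5.902] 9.062258805677672 [0.485 0.181 0.186]
```

View pics/s2.png

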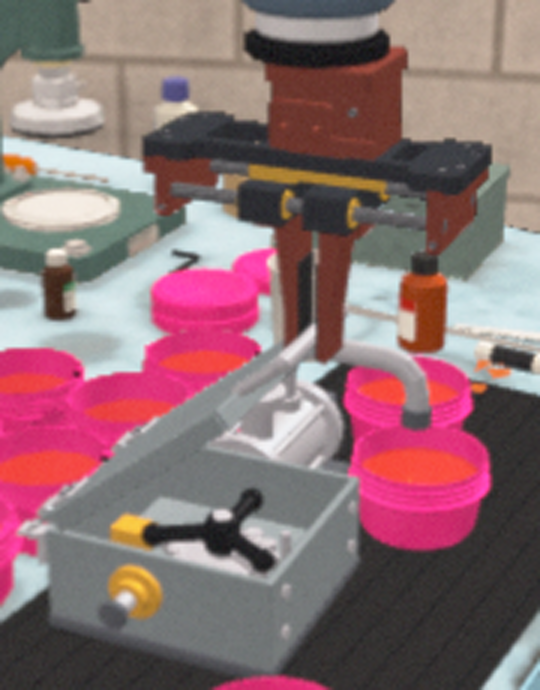

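The cover is at about 40° with the bar held, and the three-armed wheel shows at side-crop (222,530). I'll loosen to a cage and carry it over.

Run:
```python
from h import *
np.set_printoptions(precision=3,suppress=True)
q=quat(np.pi/2,-1)
command_gripper(0.19)
print(get_ft_force(),get_time(),get_tcp_pos())
for th in (47,55,63,71,79,87,95,102,109,116,121):
    a=np.deg2rad(th); 
    hit=movel(HINGE-.188*np.cos(a)*PX+(.188*np.sin(a)-.015)*PZ,v=.12,until_force=15)
    print(th,hit,get_time(),get_ft_force(),get_tcp_pos())
    if hit: break
snap("side","s3",(215,20,395,305),2.1)
```

```text
[-1.056  0.407 -1.023] 9.1417 [0.487 0.182 0.186]
47 False 9.4667 [-1.853  1.763 -0.15 ] [0.501 0.178 0.202]
55 False 9.8333 [-0.514  1.229 -0.68 ] [0.52  0.172 0.218]
63 False 10.2 [-1.656  0.403 -0.506] [0.542 0.167 0.231]
71 False 10.5667 [ 0.021  0.486 -0.765] [0.565 0.161 0.241]
79 False 10.9333 [-0.601  0.194 -0.264] [0.589 0.154 0.248]
87 False 11.3 [ 0.208  0.247 -0.234] [0.614 0.148 0.251]
95 False 11.6667 [-0.131 -0.087  0.572] [0.64  0.141 0.251]
102 False 12.0083 [-0.764  0.191  1.095] [0.662 0.136 0.248]
109 False 12.35 [ 0.241 -0.832  1.   ] [0.683 0.13  0.242]
116 False 12.6917 [ 0.335 -0.808 -0.181] [0.704 0.125 0.233]
121 False 12.975 [ 1.991 -0.471  0.236] [0.718 0.121 0.225]
```

View pics/s3.png

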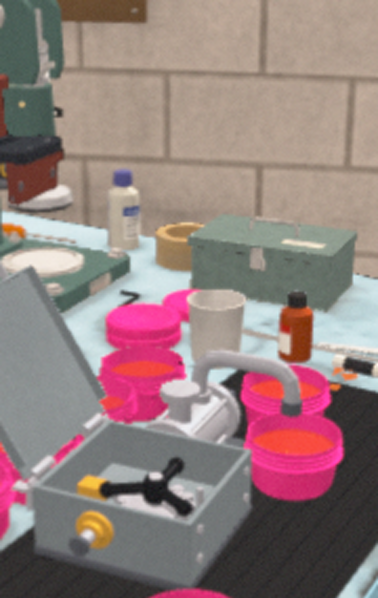

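Run:
```python
from h import *
np.set_printoptions(precision=3,suppress=True)
command_gripper(0.26)
t=np.array(get_tcp_pos())
print(movel(t+[0,0,.08],v=.15,until_force=8),get_ft_force(),get_time())
t=np.array(get_tcp_pos())
movel([.50,.10,.31],v=.3)
command_gripper(0)
print(get_time(),get_grip_width())
snap("side","s4");snap("side","s4c",(215,185,355,305),5.5)
snap("top","t4",(180,105,340,255),5)
```

```text
False [-0.009 -0.411 -0.402] 14.05
15.4667 0.004626291318771809
```

View pics/s4.png

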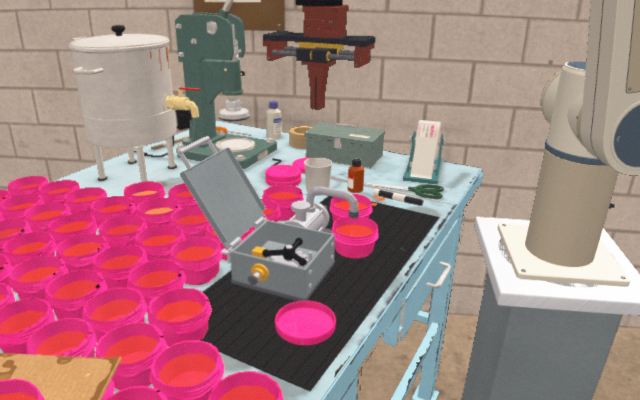

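View pics/s4c.png

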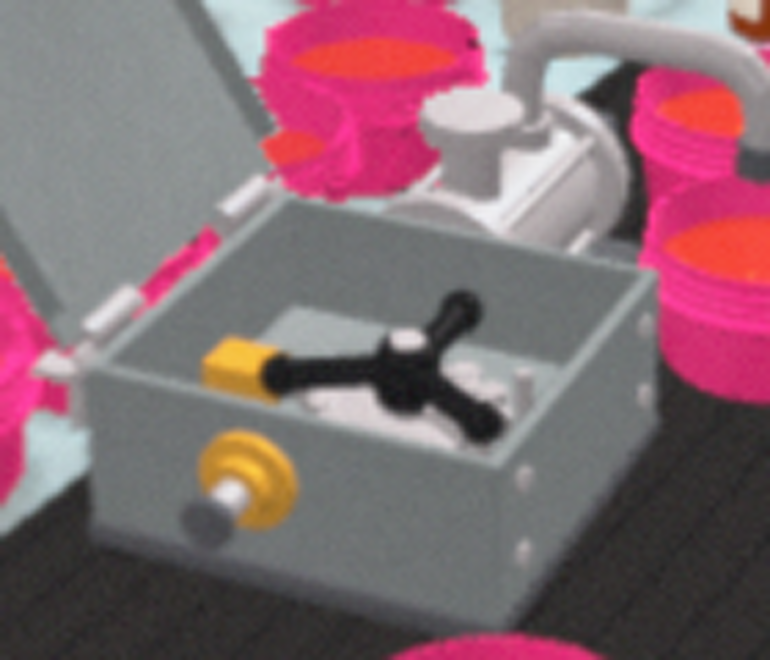

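View pics/t4.png

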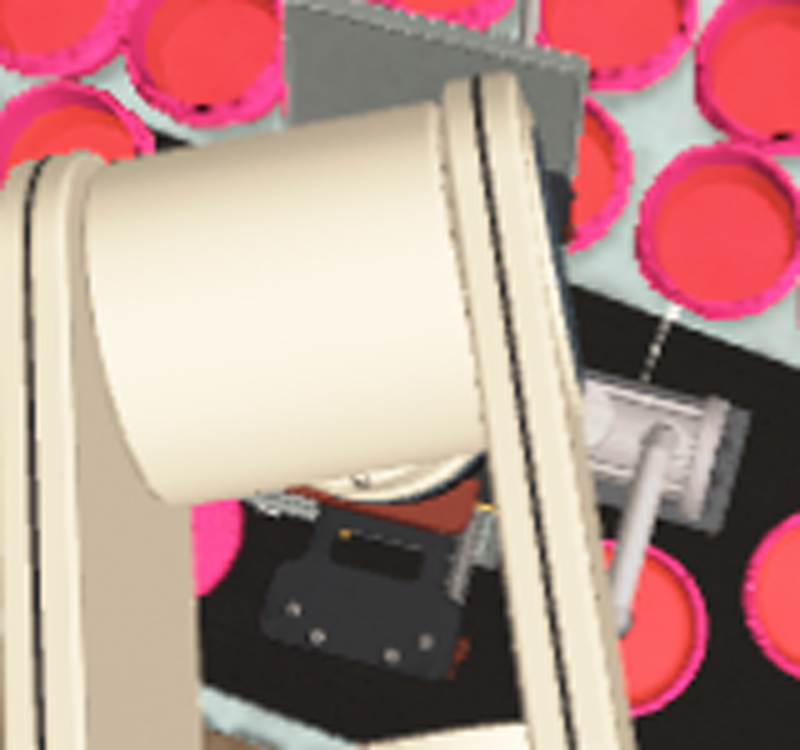

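The cover is standing open. The arm hides the wheel from the top camera, so I'll swing it aside.

Run:
```python
from h import *
j=np.array(get_joint_pos()); print(j); j[0]-=.75; movej(j)
print(get_time(),get_tcp_pos())
snap("top","t5",(200,105,340,245),5.7)
```

```text
[1.74032552e-01 1.54397677e-01 1.79001276e+00 1.42522915e-05
 1.19711516e+00 4.25380625e-01]
17.0083 [ 0.43437972 -0.26699632  0.31005354]
```

View pics/t5.png

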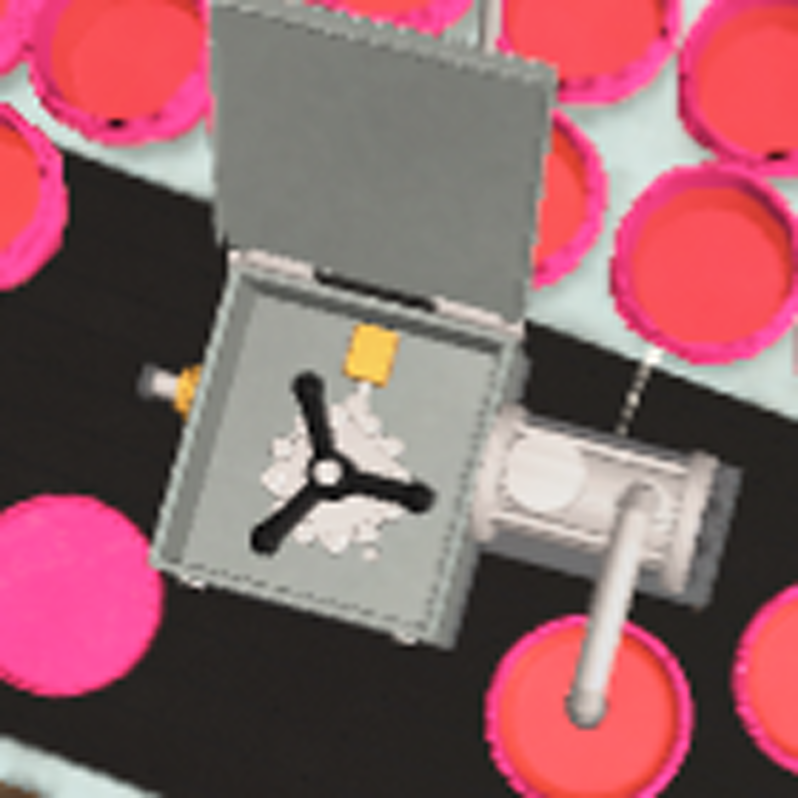

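Run:
```python
from h import *
np.set_printoptions(precision=4,suppress=True)
T=lambda x,y:(200+x/5.7,105+y/5.7); S=lambda x,y:(215+x/5.5,185+y/5.5)
for n,a,b in(("hub",(327,472),(407,342)),("A",(308,383),(278,375)),("B",(424,498),(460,308)),("C",(265,540),(488,425)),("blk",(372,338),(240,352)),("pin",(371,553),(524,375)),("rod",(150,382),(207,522)),("knob",(543,470),(475,108))):
    p,e=tri(T(*a),S(*b)); d=p-HINGE; print(n,p,e,"pump",d@PX,d@PY)
hub=atz("top",T(327,472),.067)
print(hub,(hub-HINGE)@PX,(hub-HINGE)@PY)
for n,a in(("A",(308,383)),("B",(424,498)),("C",(265,540))):
    d=atz("top",T(*a),.057)-hub; print(n,np.hypot(d@PX,d@PY),np.degrees(np.arctan2(d@PY,d@PX)))
# well corners top z=.075
for c in((240,272),(520,340),(160,565),(447,645)):
    d=atz("top",T(*c),.075)-HINGE; print(c,d@PX,d@PY)
```

```text
hub [0.5407 0.1677 0.0657] 0.003582040628590147 pump -0.08661753206107226 0.0006583498860915476
A [0.5833 0.1786 0.0554] 0.0019526969783276356 pump -0.04798193773672594 0.021800526935598443
B [0.5298 0.1238 0.0551] 0.004565171904041633 pump -0.08616413637516437 -0.04458406886843684
C [0.5092 0.1982 0.0552] 0.0018463388114733975 pump -0.12463267520846748 0.022313885717964693
blk [0.6051 0.1497 0.0457] 0.00045604823852786957 pump -0.019696570159912125 -0.0008143255952649632
pin [0.5041 0.1497 0.0458] 0.002948571556438389 pump -0.11751980284550051 -0.025897959260408186
rod [0.587  0.2557 0.0474] 0.0043460082305081214 pump -0.06364220223479335 0.09741759855447253
knob [0.5355 0.065  0.1045] 0.0021068023768172177 pump -0.06607285117155232 -0.10013241953595708
[0.5387 0.1673 0.067 ] -0.08839112508332679 -0.00025591044136615704
A 0.044735537157291415 28.48493001619475
B 0.04542100696657644 -90.08175421136741
C 0.043139592201284827 149.52236333429025
(240, 272) -0.008390167604227323 0.06174838092012836
(520, 340) -0.008037196758832072 -0.07266314383860963
(160, 565) -0.14917292402092994 0.062088839757511824
(447, 645) -0.1525904762192905 -0.07528034516191633
```

```bash
cat >> h.py <<'E'
AX=HINGE-.088*PX
def wq(phi,off=np.pi): # phi rad pump frame; tool x at phi+off, tool down
    a=phi+off; x=np.cos(a)*PX+np.sin(a)*PY; z=-PZ; y=np.cross(z,x)
    q=Rn.from_matrix(np.c_[x,y,z]).as_quat(); return [q[3],q[0],q[1],q[2]]
def wp(phi,z,r=.036): 
    p=AX+r*(np.cos(phi)*PX+np.sin(phi)*PY); p[2]=z; return p
def tang(phi): return -np.sin(phi)*PX+np.cos(phi)*PY
def phi_now():
    d=np.array(get_tcp_pos())-AX; return np.degrees(np.arctan2(d@PY,d@PX))%360
E
python3 - <<'E'
from h import *
np.set_printoptions(precision=3,suppress=True)
for d in(95,120,180,240,272,300,330): print(d,inverse_kinematics(wp(np.deg2rad(d),.0535),wq(np.deg2rad(d))))
a=np.deg2rad(98)
move_pose(wp(a,.16),wq(a)); print(get_time(),get_tcp_pos(),get_ft_force())
snap("side","s6",(215,125,355,265),5)
E
```

```text
95 [ 0.336  0.599  1.817 -0.     0.726  2.071]
120 [ 0.344  0.584  1.85  -0.     0.707  1.642]
180 [ 0.314  0.551  1.923 -0.     0.667  0.566]
240 [ 0.247  0.55   1.926 -0.     0.666 -0.549]
272 [ 0.222  0.565  1.893 -0.     0.684 -1.132]
300 [ 0.216  0.582  1.855 -0.     0.705 -1.627]
330 [ 0.226  0.6    1.814 -0.     0.727 -2.14 ]
18.8917 [0.543 0.203 0.16 ] [-0.593 -0.08  -0.879]
```

View pics/s6.png

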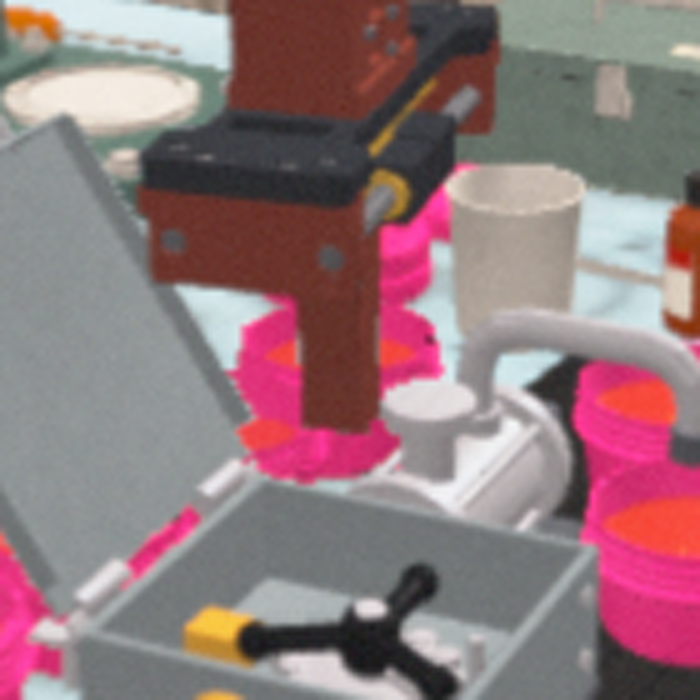

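The closed fingers are above the left gap between two arms, clear of the cover. Next I'll lower them and push anticlockwise.

Run:
```python
from h import *
np.set_printoptions(precision=3,suppress=True)
a=np.deg2rad(98)
hit=movel(wp(a,.0535),v=.1,until_force=6)
print("down",hit,get_time(),get_tcp_pos(),get_ft_force())
if not hit:
    d=98
    while d<290:
        d+=8 if d<120 else 5
        a=np.deg2rad(d)
        hit=movel(wp(a,.0535),wq(a),v=.03,until_force=16)
        f=np.array(get_ft_force()); 
        print(d,hit,round(get_time(),2),"phi %.1f Ft %.1f"%(phi_now(),f@tang(a)),f)
        if hit or -f@tang(a)>18: break
```

```text
down False 20.1583 [0.544 0.203 0.054] [-0.075  0.169 -0.483]
106 False 20.48 phi 105.5 Ft -0.1 [ 0.091 -0.272 -0.089]
114 False 20.79 phi 113.1 Ft -0.9 [0.886 0.243 0.981]
122 False 21.11 phi 119.3 Ft -4.6 [ 3.91   2.988 -0.073]
127 False 21.37 phi 127.7 Ft -1.8 [ 1.64   0.627 -1.094]
132 False 21.62 phi 133.5 Ft -0.6 [ 0.221  0.842 -0.331]
137 False 21.88 phi 137.6 Ft 0.7 [-0.732 -0.094 -0.465]
142 False 22.14 phi 142.1 Ft 0.8 [-0.196 -1.021  0.654]
147 False 22.4 phi 145.5 Ft -3.2 [ 2.33   2.191 -0.184]
152 False 22.66 phi 150.6 Ft -3.8 [ 2.235  3.151 -0.99 ]
157 False 22.92 phi 157.6 Ft -1.4 [0.856 1.047 0.819]
162 False 23.18 phi 163.1 Ft -0.9 [0.084 0.978 0.094]
167 False 23.43 phi 167.3 Ft -0.3 [ 0.246  0.236 -0.156]
172 False 23.69 phi 172.0 Ft -0.0 [-0.431  0.213 -0.   ]
177 False 23.95 phi 176.3 Ft -1.1 [-0.146  1.165  0.158]
182 False 24.21 phi 180.3 Ft -6.0 [-0.094  6.122 -0.405]
187 False 24.47 phi 183.0 Ft -16.5 [-2.95  16.991 -0.363]
192 True 24.68 phi 184.0 Ft -12.3 [-2.512 12.405  1.867]
```

Resistance rises at φ≈117 and 147, which is two clicks. At φ≈182 it turns rigid at about 16 N, which looks like the end stop. I'll back off and check by eye.

Run:
```python
from h import *
np.set_printoptions(precision=3,suppress=True)
a=np.deg2rad(150)
movel(wp(a,.0535),wq(a),v=.06); print(get_ft_force(),get_time())
movel(wp(a,.09),v=.1)
snap("side","s7",(215,185,355,305),5.5)
print(get_time())
```

```text
[-0.147  0.545 -0.06 ] 25.5667
26.1333
```

View pics/s7.png

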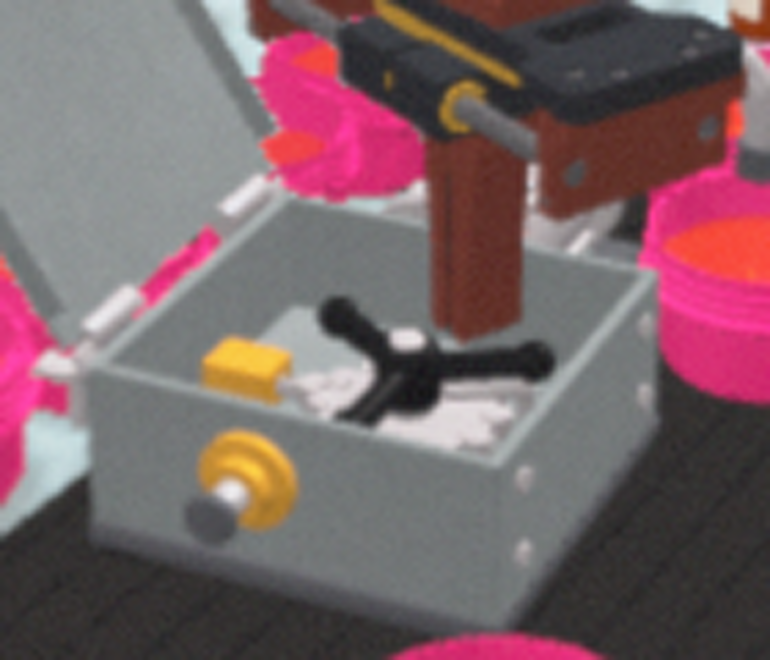

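The wheel has turned 60° anticlockwise: its arms now point front, left and rear-right, and the rod has drawn in slightly. Now clockwise, pushing the other side of that arm.

Run:
```python
from h import *
np.set_printoptions(precision=3,suppress=True)
a=np.deg2rad(268)
movel(np.array(get_tcp_pos())+[0,0,.025],v=.15)
move_pose(wp(a,.115),wq(a)); print(get_time(),get_ft_force())
hit=movel(wp(a,.0535),v=.1,until_force=6)
print("down",hit,get_time(),get_tcp_pos(),get_ft_force())
if not hit:
    d=268
    while d>154:
        d-=8 if d>252 else 3
        a=np.deg2rad(d)
        hit=movel(wp(a,.0535),wq(a),v=.03,until_force=14)
        f=np.array(get_ft_force()); 
        print(d,hit,round(get_time(),2),"phi %.1f Ft %.1f Fr %.1f"%(phi_now(),f@tang(a),f@np.cross(tang(a),PZ)))
        if hit: break
```

```text
28.325 [-0.875  0.499  0.081]
down False 29.0917 [0.529 0.133 0.054] [-0.02   0.203  0.66 ]
260 False 29.41 phi 260.6 Ft 0.8 Fr -0.1
252 False 29.73 phi 252.5 Ft 0.1 Fr 0.6
249 False 29.98 phi 249.3 Ft -0.4 Fr 0.2
246 False 30.23 phi 246.1 Ft 0.4 Fr 0.0
243 False 30.48 phi 243.1 Ft -0.2 Fr -0.6
240 False 30.73 phi 240.6 Ft 2.3 Fr 1.2
237 False 30.98 phi 237.9 Ft 5.0 Fr 1.3
234 False 31.23 phi 234.4 Ft 4.2 Fr 1.9
231 False 31.48 phi 230.8 Ft 4.1 Fr 0.4
228 False 31.73 phi 227.5 Ft 0.7 Fr -0.2
225 False 31.98 phi 224.6 Ft -0.1 Fr -0.6
222 False 32.23 phi 221.9 Ft -0.4 Fr -0.0
219 False 32.48 phi 219.0 Ft 0.7 Fr 1.6
216 False 32.73 phi 216.1 Ft 0.4 Fr 0.1
213 False 32.98 phi 213.1 Ft -0.5 Fr 0.0
210 False 33.23 phi 210.1 Ft -0.3 Fr -0.2
207 False 33.48 phi 207.7 Ft 4.6 Fr 0.4
204 False 33.73 phi 204.6 Ft 4.8 Fr 1.3
201 False 33.98 phi 201.0 Ft 3.4 Fr 1.2
198 False 34.23 phi 197.7 Ft 1.9 Fr 0.9
195 False 34.48 phi 194.4 Ft 0.9 Fr -0.0
192 False 34.73 phi 191.7 Ft 0.8 Fr 0.5
189 False 34.98 phi 188.9 Ft 0.1 Fr 0.1
186 False 35.23 phi 186.0 Ft 0.3 Fr 0.0
183 False 35.48 phi 183.1 Ft -0.6 Fr 0.7
180 False 35.73 phi 180.1 Ft 0.1 Fr -0.1
177 False 35.98 phi 177.5 Ft 1.5 Fr -0.0
174 False 36.23 phi 175.6 Ft 6.2 Fr 0.2
171 False 36.48 phi 172.4 Ft 5.0 Fr 1.0
168 False 36.73 phi 168.0 Ft 2.2 Fr 1.6
165 False 36.98 phi 164.0 Ft -0.2 Fr 0.5
162 False 37.23 phi 160.8 Ft 0.0 Fr 0.3
159 False 37.48 phi 158.5 Ft 0.3 Fr -0.1
156 False 37.73 phi 155.9 Ft -0.9 Fr -0.1
153 False 37.98 phi 153.0 Ft -0.1 Fr 0.0
```

Three clicks felt, with contacts at 241, 209 and 178. Now the fourth, stopping as soon as the push has faded.

Run:
```python
from h import *
np.set_printoptions(precision=3,suppress=True)
d=153; peak=0; low=0
while d>126:
    d-=3
    a=np.deg2rad(d)
    hit=movel(wp(a,.0535),wq(a),v=.03,until_force=14)
    ft=np.array(get_ft_force())@tang(a); peak=max(peak,ft)
    print(d,hit,round(get_time(),2),"phi %.1f Ft %.1f"%(phi_now(),ft))
    if peak>3.5 and ft<1: low+=1
    if hit or low>=2: break
a=np.deg2rad(150)
movel(wp(a,.0535),wq(a),v=.08); movel(wp(a,.12),v=.15)
print(get_time(),get_ft_force())
snap("side","s8",(215,185,355,305),5.5)
```

```text
150 False 38.23 phi 150.1 Ft 0.0
147 False 38.48 phi 147.7 Ft -0.4
144 False 38.73 phi 145.9 Ft 4.8
141 False 38.98 phi 142.6 Ft 4.7
138 False 39.23 phi 138.2 Ft 3.2
135 False 39.48 phi 133.7 Ft 0.9
132 False 39.73 phi 130.6 Ft -0.1
40.7833 [-0.485  0.246 -0.515]
```

View pics/s8.png

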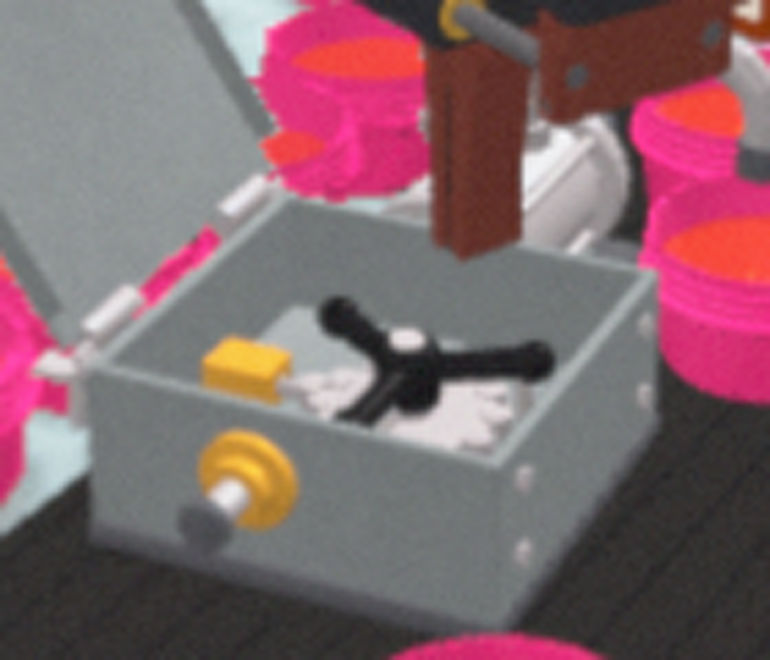

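The wheel looks the same as it did at the stop, i.e. 120° on, and the rod is further out: its tip went from (213,520) to (206,527). I'll clear the arm and do a last check.

Run:
```python
from h import *
movel(np.array(get_tcp_pos())+[0,0,.17],v=.25)
j=np.array(get_joint_pos()); j[0]-=.85; movej(j)
print(get_time(),get_tcp_pos(),get_ft_force())
snap("top","t9"); snap("side","s9")
a=cv2.imread("pics/t9.png")[105:245,200:340]; cv2.imwrite("pics/t9c.png",cv2.resize(a,None,fx=4,fy=4,interpolation=2))
for n,b in(("top0","t9"),("side0","s9")):
    d=cv2.absdiff(cv2.imread(f"pics/{n}.png"),cv2.imread(f"pics/{b}.png")).max(2)
    if n=="top0": print("tub",d[212:250,285:322].mean(),"cup",d[172:200,397:427].mean())
    else: print("tub",d[218:256,340:380].mean(),"cup",d[158:190,303:332].mean())
```

```text
43.3167 [ 0.48255054 -0.25709649  0.28743096] [-0.23744148  0.31054154  0.56053689]
tub 7.869132290184922 cup 42.21190476190476
tub 13.909868421052632 cup 2.6864224137931036
```

View pics/t9c.png

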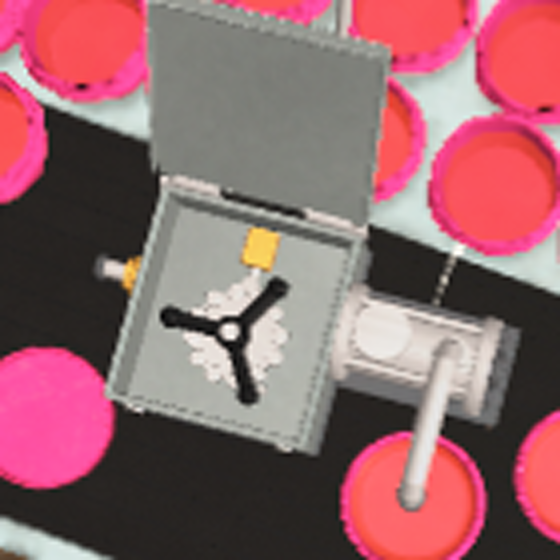

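View pics/s9.png

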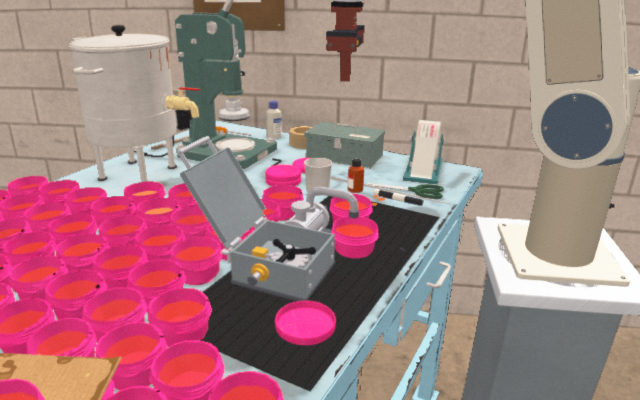

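Run:
```python
import cv2,numpy as np
from h import atz
# rod tip shift and tub shift, click2 start vs now, by template phase match
for n,b,boxes in(("top0","t9",{"tub":(285,230,322,250)}),("side0","s9",{"tub":(340,236,380,258),"cup":(303,158,332,190),"rodtip":(245,273,258,286)})):
    A=cv2.imread(f"pics/{n}.png",0).astype(np.float32);B=cv2.imread(f"pics/{b}.png",0).astype(np.float32)
    for k,(x0,y0,x1,y1) in boxes.items():
        t=cv2.resize(A[y0:y1,x0:x1],None,fx=8,fy=8,interpolation=2);s=cv2.resize(B[y0-6:y1+6,x0-6:x1+6],None,fx=8,fy=8,interpolation=2)
        _,m,_,l=cv2.minMaxLoc(cv2.matchTemplate(s,t,5)); print(n,k,m,(l[0]-48)/8,(l[1]-48)/8)
from station import *
job_done(); print(get_time())
```

```text
top0 tub 0.9992803931236267 0.0 0.0
side0 tub 0.7225576639175415 0.375 0.0
side0 cup 0.9916519522666931 0.0 0.0
side0 rodtip 0.9933112263679504 -0.5 0.625
the job is handed in; nothing more can be done
the job is handed in; nothing more can be done
```

The portion is reset. The cover stands open on its stop, and the handwheel was wound anticlockwise to its end stop, then turned exactly four clicks clockwise. I handed the job in; the last clock reading before that was 43 s, inside the 72 s limit.

- **Cover:** I lifted it by its bar and guided it to about 121°, just short of its 123° stop. After I let go it was still standing open in both of the last pictures.
- **End stop:** The wheel turned two clicks anticlockwise, then met rigid resistance. The highest reading there was about 17 N, well under the 70 N limit.
- **Four clicks:** I felt four separate force peaks of about 5 to 6 N, with contacts at roughly 241, 209, 178 and 147°. I stopped once the push had faded after the fourth.
- **Wheel and rod check:** The arms look as they did at the stop, as four clicks (120°) should leave them. The stop rod is further out than at the start, which fits a net gain of about two clicks.
- **Tub and cup:** The tub shows no shift in the top view. The cup shows none in the side view, but the arm hid it from the top camera. The side-view check on the tub matched poorly (0.72, with a 0.4 pixel offset). I put that down to the cover bar having been in that patch at the start, and trusted the top view.

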